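# Snap the cover onto the connection box

### The arm

A 6-joint arm with a two-finger parallel gripper is mounted at the origin on a cart in front of the work surface, level with it; the furniture and walls round the work are solid. World frame = base frame: x ahead of the robot, y to its left, z up, the work surface at z = 0. Lengths are in m, angles in rad, forces in N, time in s.
With the tool pointing down it reaches from about 0.225 to 0.875 m from the base axis. Payload 3.4 kg.
Tool frame: the origin (TCP) lies on the centre line of the jaws, within the pads' length; the fingertips stand 22 mm ahead of it and the grasp point (between the pads) lies 3 mm ahead of it; z points along the fingers, y is the line along which they close (so a half turn about z gives the same grasp; the last joint's range is limited). The gripper opens to 85 mm and grips with 20 to 120 N. Pads are 22 mm wide; open, the fingers measure 114 mm over their backs; the gripper's body (76 mm by 85 mm) begins 54 mm behind the grasp point. The pads swing forward as they close: fully open they stand 13 mm farther back than shut.
Start: joints at [1.175, 0.276, 1.505, -0, 1.361, -0.121], TCP at [0.156, 0.553, 0.23] pointing down, gripper open.
Joint ranges: [-2.89, 2.89], [-0.75, 2.08], [0.22, 2.7], [-1.18, 4.32], [0.11, 2.71], [-2.7, 2.7]. Speed limits (rad/s): [2.57, 2.57, 3.14, 3.14, 3.14, 3.14].

### API

Orientations are given as a unit quaternion [w, x, y, z].
In Python, from rig import readout, optics, ticket gives the robot as it stands. The module is installed in compiled form; this text tells all that it offers.
- The arm moves only by the shell command python3 -m handwheel FILE [OPENING] [FORCE], which reads ROWS from the file FILE. ROWS is 1 to 5 rows, one to a line, with the numbers parted by spaces; each row has 4 numbers: dx, dy, dz in m, then a turn about the tool's z in rad; each row shifts and turns the commanded pose from where the row before left it, along the tool's axes as they then stand; what a row does not reach is not made up. A row lasts 1/12 s, in which the tool goes at most 0.0417 m and 0.125 rad, less where a joint would pass 70% of its speed; a pose out of reach is approached as far as the arm can. OPENING is the finger opening in m, set as the command begins (- or left out keeps the last). The fingers move at their own pace and stop on an object; FORCE is the grip in N (left out, the last holds). Time passes only in rows, so rows that do not move let the fingers close. It prints the time, the measured TCP pose, the force, the opening and the grip force at its end. Input that does not fit is refused with a message, and nothing moves.
- readout.get_state(): the state, without advancing time (a new reading comes with each control period).
- optics.get_image(name): name is "scene" or "side" or "wrist"; returns a dict with "img" (420x560x3 uint8, red, green, blue), "camera_matrix" (3x3 intrinsics, pixels), "k1" (the pictures are not rectified: a ray, as slopes to the right and down, at radius r is drawn at 1 + k1 r^2 times it, then the intrinsics apply), "T" (4x4, takes a point from camera to world coordinates); the wrist camera has in their place "hand_eye" (4x4, takes a point from camera to tool coordinates, whose origin is the TCP and whose axes are the flange's). Camera axes: x right, y down, z forward; pixel columns grow to the right and rows downward; lengths in m; the calibration is good to about 2 mm. A picture is of the moment at which its call begins: read the wrist's pose just before it. There is no depth.
- ticket.sign_off(): hands the job in; it is judged then, once.
The state is a dict: "clock": time; "qpos": joint angles; "qd": joint speeds; "effort": joint torques, N m; "position": TCP position; "ee_rot": TCP orientation; "contact_force": force on the tool from outside, world axes, zero at the start; "moment": the same for the moment, N m; "width": finger opening in m; "gripper_force": force on a finger pad.
Only numpy, scipy, OpenCV 4.12 (cv2) and the standard library are available. Lean on these libraries where they do the work, as an engineer would, in place of code of your own. Each camera call takes 0.05 s, during which the arm holds its last target. There are 200 camera calls.

### The job

The wiring in the grey connection box on the bench is finished: pick up its dark cover by the rib, set it over the two orange hooks so that they come up through its two windows, and push it straight down until both hooks have clicked over it and it lies flat on the box's collar, its seat. The collar's height is different every time, so feel for the clicks and the seat, and push gently, with less than 40 N on the box, or the plastic cracks; then let go, and leave the other things on the bench where they are.

Things in the scene. Friction and masses are not known exactly. Their poses are not given: they have to be found in the camera images.
- cover: loose dark blue-grey plastic cover, 120 g, lying on the bench right way up: a flat plate 84 x 130 x 5 mm (its x by its y) with a grip rib on top, 14 mm wide in x, 56 mm long in y, its top 35 mm above the underside, and two windows (see window_a). Origin: centre of the underside; z up through the rib. It is the same turned half round.
- cover_grip (a point): in the middle of the cover's rib, 27 mm above the cover's underside: where to grip it, the fingers closing along the cover's x, their tips just above the plate; axes as the cover's
- window_a (a point): centre of one of the cover's two windows, on its underside: 25 mm in x by 11 mm in y, right through the plate, at x = 0, y = +39.5 mm in the cover's frame (from y = 34 to 45); the other is its mirror image at y = -39.5 mm
- junction_box: light grey open-topped plastic connection box, fixed to the bench, 80 x 126 x 38 mm (its x by its y by height), screw ears at its foot, a black gland on its +x side. A paler collar, 71 x 117 mm, walls 3 mm, sticks up out of it and carries two orange spring hooks and a red switch pin. Origin: centre of the box's underside, on the bench; z up, y the long way.
- box_mid (a point): centre of the collar's opening, 38 mm above the box's origin (level with the top of the grey box); axes as the box's. Straight above it lies the cover's seat, the collar's top edge: 45 to 75 mm above the bench, stiffly set anew each time and not measured. The cover's origin belongs on the seat over this point, the cover's y along the box's y, either way round.
- hook_left (a joint): bend of the +y hook, rad: 0 upright, grows as its head is pressed to the middle; about 0.07 lets the cover pass; springs back. 20 mm wide (x) at x = 0; stem's outer face at y = 44 mm; head juts out to y = 48 mm at its flat underside, 7 mm above the seat, tapering to its tip at y = 41 mm, 21 mm above the seat. The cover's plate has 2 mm to spare under it.
- hook_right (a joint): the same for the -y hook, its mirror image. Pushing the cover past both heads takes about 5 to 15 N in all, rising from first touch, when the cover is some 8 to 15 mm above its seat, to about 2 mm above it; there the hooks click, the force drops, and rises steeply as the cover meets the seat.
- interlock (a joint): travel of the red cover switch pin inside the collar, m: 0 with the cover off, when the pin stands 5 mm above the seat; 0.005 with the cover lying on its seat. Very light spring, 0.5 N. Go slowly, under 10 mm/s: the click lets the cover jump the last 2 mm onto the seat, and a fast push then strikes it hard.
- screw_tub: bystander: clear jar of screws with a red lid, 65 x 66 x 86 mm; origin at the centre of its foot
- sanding_block: bystander: brown cork sanding block, 60 x 114 x 31 mm; origin at the centre of its underside
- spring_clamp: bystander: black spring clamp with orange handles lying flat, 100 x 181 x 26 mm; origin at the centre of its underside
- offcut_1: bystander: pine offcut, 55 x 90 x 18 mm; origin at the centre of its underside
Not all that is in view belongs to the job. What is shaped like the cover but pink is not meant.

How it is judged:
By the outcome, as a careful person would: the job done as asked, in the order asked, and still so for the second after the job is handed in, with the robot touching nothing.
It also fails if it takes over 42 s, if anything falls off the work surface, if the arm or the gripper's body presses on something with over 40 N, if the wrist force passes 120 N, or if a joint passes its speed limit or range.

## Working session

There is one attempt and no reset: what is moved stays moved. The work goes in short steps, Python scripts to look and compute and a shell command to move; the robot and the scene stay as the last step left them, time stands still between calls to the robot, and variables do not carry over. Pictures are saved under pics/ and viewed, at most 10 in all, crops included, and the job is handed in when it is done.

```bash
mkdir -p pics; cat > h.py <<'E'
import numpy as np, cv2
from rig import readout, optics
from scipy.spatial.transform import Rotation as R
def grab(name,fn):
    s=readout.get_state(); d=optics.get_image(name)
    if name=="wrist":
        T=np.eye(4); q=s["ee_rot"]; T[:3,:3]=R.from_quat([q[1],q[2],q[3],q[0]]).as_matrix(); T[:3,3]=s["position"]; d["T"]=T@d["hand_eye"]
    np.save(fn,{k:v for k,v in d.items()},allow_pickle=True)
    return d
def load(fn): return np.load(fn,allow_pickle=True).item()
def ray(d,uv):
    K=np.array(d["camera_matrix"]);p=np.array([[uv]],float)
    x=cv2.undistortPoints(p,K,np.array([d["k1"],0,0,0.]))[0,0]
    T=np.array(d["T"]); return T[:3,3],T[:3,:3]@np.array([x[0],x[1],1])
def atz(d,uv,z):
    o,r=ray(d,uv); return o+r*(z-o[2])/r[2]
def proj(d,P):
    T=np.linalg.inv(np.array(d["T"])); p,_=cv2.projectPoints(np.array(P,float).reshape(-1,3),cv2.Rodrigues(T[:3,:3])[0],T[:3,3],np.array(d["camera_matrix"]),np.array([d["k1"],0,0,0.])); return p[:,0]
E
python3 - <<'E'
from h import *
a=grab("scene","scene.npy");b=grab("side","side.npy");c=grab("wrist","w0.npy")
cv2.imwrite("pics/scene.png",cv2.resize(a["img"][...,::-1],(800,600)))
cv2.imwrite("pics/sw.png",cv2.resize(np.hstack([b["img"],c["img"]])[...,::-1],(800,300)))
for d in(a,b,c):print(np.round(d["T"],3).tolist(),d["k1"],d["camera_matrix"][0][0])
print(readout.get_state())
E
```

```text
[[0.588, -0.599, 0.544, -0.135], [-0.808, -0.419, 0.414, -0.539], [-0.02, -0.683, -0.73, 1.073], [0.0, 0.0, 0.0, 1.0]] 0.018543617207265065 415.7012266178584
[[0.999, -0.02, 0.041, 0.546], [-0.045, -0.647, 0.761, -1.107], [0.011, -0.762, -0.647, 1.04], [0.0, 0.0, 0.0, 1.0]] -0.17882406052290648 491.59277810032125
[[0.271, 0.912, 0.308, 0.077], [0.963, -0.256, -0.088, 0.575], [-0.002, 0.32, -0.947, 0.373], [0.0, 0.0, 0.0, 1.0]] -0.05802007534832299 312.1777425864805
{'clock': 0.15, 'qpos': array([ 1.17497395e+00,  2.76467172e-01,  1.50585743e+00, -2.43369452e-05,
        1.36066305e+00, -1.21004990e-01]), 'qd': array([-0.00151986, -0.00058185, -0.00349448,  0.00126155, -0.00015688,
        0.00017004]), 'effort': array([ 1.00501835e-03, -4.17143512e+01, -2.46031076e+01, -1.68641685e-05,
        7.58413371e-03,  4.52571101e-06]), 'position': array([0.15590331, 0.55305579, 0.22922244]), 'ee_rot': array([-1.66740483e-04,  1.36974139e-01,  9.90574378e-01, -6.77382259e-04]), 'contact_force': array([0.15029903, 1.42639934, 0.24298311]), 'moment': array([-0.03798901,  0.01891999, -0.00491153]), 'gripper_force': 0.0, 'width': 0.08566032254607604}
```

View pics/scene.png

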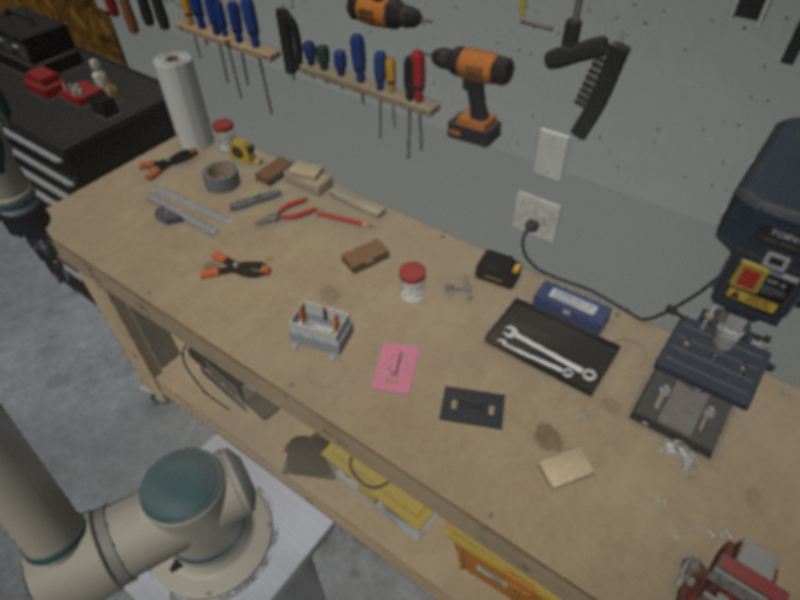

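View pics/sw.png

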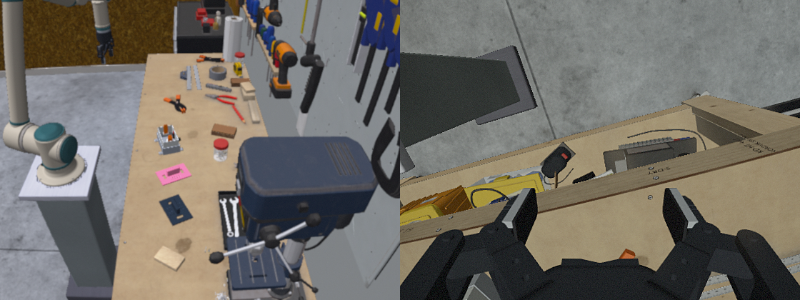

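The scene view, in 800-wide pixels, shows what could be taken for the cover: dark plate with rib and windows (473,407), pink twin (396,368), and black spanner tray (552,345). I choose (473,407) because it is dark blue-grey and the right shape. The box with orange hooks is at (320,327). Next is a close crop to check the choice.

```bash
python3 - <<'E'
from h import *
a=load("scene.npy")["img"];b=load("side.npy")["img"]
f=lambda i,x,y,w,h:cv2.resize(i[y:y+h,x:x+w],(400,300),interpolation=cv2.INTER_CUBIC)
o=np.vstack([np.hstack([f(a,291,250,80,60),f(a,184,198,80,60)]),np.hstack([f(b,205,265,80,60),f(b,195,160,80,60)])])
cv2.imwrite("pics/crop.png",o[...,::-1])
d=load("scene.npy");e=load("side.npy")
print(atz(d,(331,285),.0),atz(d,(224,229),.04),atz(e,(246,294),0),atz(e,(235,190),.04))
E
```

```text
[ 0.50781183 -0.23991347  0.        ] [0.46656268 0.14668937 0.04      ] [ 0.50541639 -0.24089346  0.        ] [0.46809641 0.16731142 0.04      ]
```

View pics/crop.png

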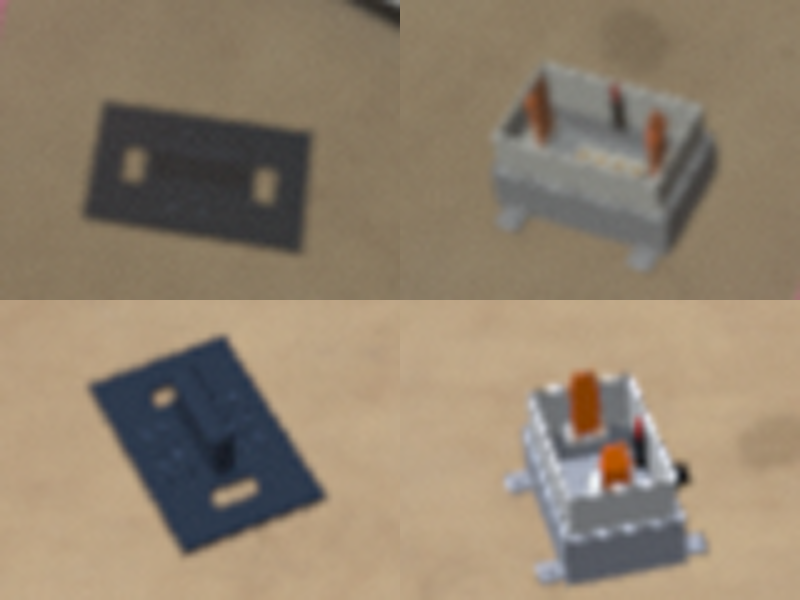

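The crop confirms it: the dark plate at original scene pixel (331,285) has the rib and two windows. The box's long side runs between its hooks, with the gland and pin on its +x side. Now I fit both poses from corners.

```bash
python3 - <<'E'
from h import *
from scipy.optimize import least_squares
a=load("scene.npy");b=load("side.npy")
A=lambda c,o:np.array(c)/5.0-.5*0+np.array(o)
cs=A([(105,103),(312,132),(300,252),(83,215)],(291,250)); cb=A([(225,336-300),(326,495-300),(185,553-300),(90,385-300)],(205,265))
for d,c in((a,cs),(b,cb)):
    P=np.array([atz(d,p,.004)[:2] for p in c]); print(P.round(4).tolist(),P.mean(0))
    e=np.diff(np.vstack([P,P[:1]]),axis=0); print(np.linalg.norm(e,axis=1),np.degrees(np.arctan2(e[:,1],e[:,0])))
# box collar corners, unknown height h; 71x117
bs=A([(546,63),(704,105),(660,208),(495,135)],(184-80,198)); bb=A([(628-400,376-300),(676-400,500-300),(570-400,533-300),(530-400,395-300)],(195,160))
def res(p,out=0):
    x,y,t,h=p
    c=np.array([(35.5,58.5),(35.5,-58.5),(-35.5,-58.5),(-35.5,58.5)])/1e3
    r=np.array([[np.cos(t),-np.sin(t)],[np.sin(t),np.cos(t)]])
    P=np.c_[c@r.T+[x,y],np.full(4,h)]
    return np.r_[(proj(a,P)-bs).ravel(),(proj(b,P)-bb).ravel()]
s=least_squares(res,[.467,.155,0.,.06],x_scale=[.01,.01,.1,.01]); print(s.x,s.fun.round(1))
print(np.round(a["T"]@[0,0,0,1],3), load("w0.npy")["hand_eye"])
E
```

```text
[[0.5164, -0.166], [0.5714, -0.2807], [0.4938, -0.3158], [0.4414, -0.199]] [ 0.5057642  -0.24036398]
[0.12718983 0.08512028 0.12802165 0.08188991] [ -64.38680888 -155.64954012  114.15711243   23.74734823]
[[0.5165, -0.1647], [0.5701, -0.2808], [0.4954, -0.3171], [0.4414, -0.1993]] [ 0.50587761 -0.24045499]
[0.12793239 0.0830579  0.12959148 0.08268462] [ -65.22986064 -154.13216915  114.61182907   24.72340498]
[0.47097446 0.14558853 0.246726   0.0604302 ] [ 0.4  1.5  0.6  2.4 -0.2 -2.5  0.3  2.1  1.4  1.7  0.3 -1.8 -0.5 -4.4
  0.1  1.5]
[-0.135 -0.539  1.073  1.   ] [[ 4.57265109e-04 -9.47358891e-01 -3.20173269e-01  8.24483750e-02]
 [ 9.99999891e-01  4.03168949e-04  2.35245656e-04 -2.94703407e-04]
 [-9.37781430e-05 -3.20173342e-01  9.47358972e-01 -1.44321134e-01]
 [ 0.00000000e+00  0.00000000e+00  0.00000000e+00  1.00000000e+00]]
```

```bash
echo '-0.031 -0.024 0 0
-0.031 -0.024 0 0
-0.031 -0.024 0 0
-0.031 -0.024 0 0
-0.031 -0.024 0 0' > mv.in && python3 -m handwheel mv.in && echo '-0.031 -0.024 0 0
-0.031 -0.024 0 0
-0.031 -0.024 0 0
-0.031 -0.024 0 0
-0.031 -0.024 0 0' > mv.in && python3 -m handwheel mv.in && echo '-0.031 -0.024 0 0
-0.031 -0.024 0 0
-0.031 -0.024 0 0
-0.025 -0.02 0 0
0 0 0 0.12' > mv.in && python3 -m handwheel mv.in && echo '0 0 0 0.12
0 0 0 0.12
0 0 0 0.12
0 0 0 0.12
0 0 0 0.12' > mv.in && python3 -m handwheel mv.in && echo '0 0 0 0.12
0 0 0 0.12
0 0 0 0.09
0 0 0 0' > mv.in && python3 -m handwheel mv.in
cat > look.py <<'E'
from h import *
import sys
d=grab("wrist",sys.argv[1]+".npy"); cv2.imwrite("pics/"+sys.argv[1]+".png",cv2.resize(d["img"][...,::-1],(800,600),interpolation=cv2.INTER_CUBIC))
E
python3 look.py w1
```

```text
clock: 0.57
position: [0.2731, 0.3943, 0.2297]
ee_rot: [-0.0, 0.137, 0.991, -0.0]
contact_force: [0.6, -0.1, 0.1]
width: 0.0854
gripper_force: 0.0
clock: 0.98
position: [0.3898, 0.2366, 0.2299]
ee_rot: [0.0, 0.137, 0.991, 0.0]
contact_force: [1.4, 0.7, -0.2]
width: 0.0856
gripper_force: 0.0
clock: 1.4
position: [0.4817, 0.1129, 0.2295]
ee_rot: [0.002, 0.199, 0.98, -0.001]
contact_force: [1.0, 0.8, 0.2]
width: 0.0848
gripper_force: 0.0
clock: 1.82
position: [0.4777, 0.1176, 0.2296]
ee_rot: [-0.0, 0.48, 0.877, -0.0]
contact_force: [0.6, 0.3, 0.4]
width: 0.0852
gripper_force: 0.0
clock: 2.15
position: [0.4777, 0.1177, 0.2296]
ee_rot: [-0.0, 0.616, 0.788, -0.0]
contact_force: [-0.7, -0.3, 0.5]
width: 0.0853
gripper_force: 0.0
```

View pics/w1.png

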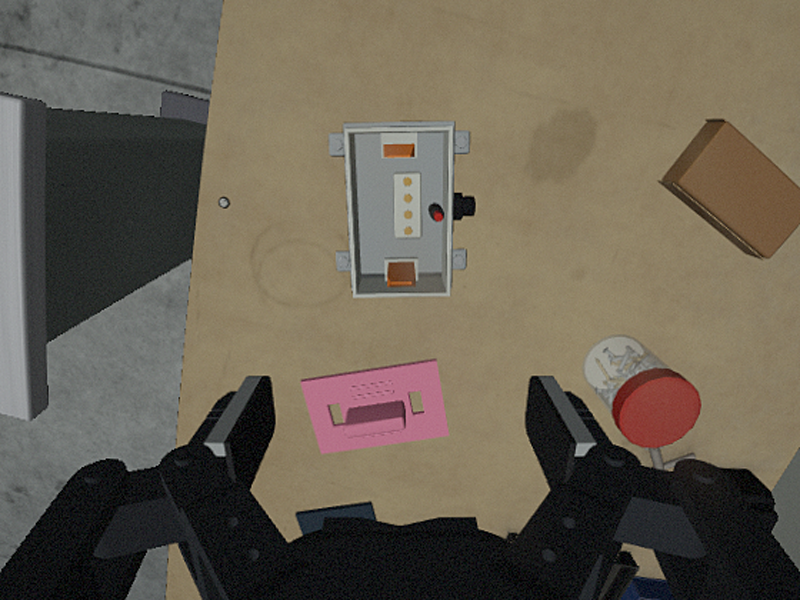

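The box is at (402,208) in this view, gland on the right, hooks at (399,150) and (401,275), and it is nearly aligned with the tool. I'll zoom in for collar corners.

```bash
python3 - <<'E'
from h import *
d=load("w1.npy")
cv2.imwrite("pics/w1c.png",cv2.resize(d["img"][78:213,225:340,::-1],None,fx=4.4,fy=4.4,interpolation=cv2.INTER_CUBIC))
E
```

```text
(no output)
```

View pics/w1c.png

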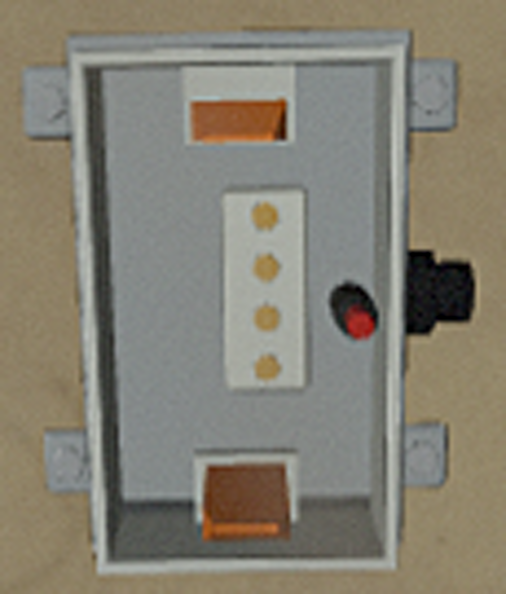

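```bash
python3 - <<'E'
from h import *
from scipy.optimize import least_squares
a=load("scene.npy");b=load("side.npy");w=load("w1.npy")
A=lambda c,o,s:(np.array(c)+.5)/s-.5+np.array(o)
bs=A([(546,63),(704,105),(660,208),(495,135)],(104,198),5); bb=A([(228,76),(276,200),(170,233),(130,95)],(195,160),5)
bw=A([(408,46),(395,567),(98,571),(70,49)],(225,78),4.4)
def pts(p):
    x,y,t,h=p
    c=np.array([(35.5,58.5),(35.5,-58.5),(-35.5,-58.5),(-35.5,58.5)])/1e3
    r=np.array([[np.cos(t),-np.sin(t)],[np.sin(t),np.cos(t)]])
    return np.c_[c@r.T+[x,y],np.full(4,h)]
for ws,ww in((0,1),(.3,1),(1,0)):
    s=least_squares(lambda p:np.r_[ws*(proj(a,pts(p))-bs).ravel(),ws*(proj(b,pts(p))-bb).ravel(),ww*(proj(w,pts(p))-bw).ravel()],[.471,.146,.247,.06],x_scale=[.01,.01,.1,.01]); print(s.x.round(4),s.fun.round(1)[-8:])
p=s.x
E
```

```text
[0.4697 0.1492 0.2586 0.067 ] [-0.2 -0.2  0.2  0.1 -0.3 -0.   0.3  0.2]
[0.4698 0.149  0.2584 0.0657] [-0.4  0.   0.1 -0.2 -0.2 -0.2  0.5  0.4]
[0.47   0.1461 0.2469 0.0623] [-0.  0. -0.  0. -0.  0.  0.  0.]
```

```bash
echo '-0.0384 -0.0054 0 0
-0.0384 -0.0054 0 0
-0.0384 -0.0054 0 0
-0.0384 -0.0054 0 0
-0.0384 -0.0054 0 0' > mv.in && python3 -m handwheel mv.in >/dev/null && echo '-0.0384 -0.0054 0 0
-0.0384 -0.0054 0 0
-0.0384 -0.0054 0 0
-0.0384 -0.0054 0 0
-0.0384 -0.0054 0 0' > mv.in && python3 -m handwheel mv.in >/dev/null && echo '0 0 0 -0.12
0 0 0 -0.067
0 0 0 0
0 0 0 0' > mv.in && python3 -m handwheel mv.in
python3 - <<'E'
from h import *
d=grab("wrist","w2.npy"); i=d["img"]
cv2.imwrite("pics/w2.png",cv2.resize(i[60:240,180:380,::-1],None,fx=3.3,fy=3.3,interpolation=cv2.INTER_CUBIC))
E
```

```text
clock: 3.37
position: [0.5189, -0.2678, 0.2295]
ee_rot: [-0.0, 0.539, 0.842, 0.0]
contact_force: [0.4, 0.2, -0.3]
width: 0.0853
gripper_force: 0.0
```

View pics/w2.png

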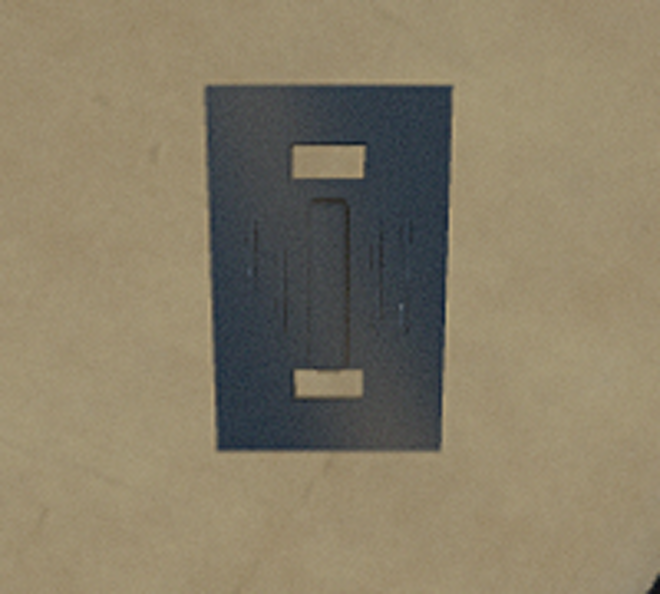

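Cover in the crop: corners (205,86), (453,86), (441,450), (217,450), square to the tool.

```bash
python3 - <<'E'
from h import *
from scipy.optimize import least_squares
w=load("w2.npy"); c=(np.array([(453,86),(441,450),(217,450),(205,86)])+.5)/3.3-.5+np.array([180,60])
P=np.array([atz(w,p,.005)[:2] for p in c]); e=np.diff(np.vstack([P,P[:1]]),axis=0)
m=P.mean(0); print(m,np.linalg.norm(e,axis=1),np.degrees(np.arctan2(e[:,1],e[:,0])))
s=readout.get_state(); q=s["ee_rot"]; M=R.from_quat([*q[1:],q[0]]).as_matrix()
print(M.T@(np.r_[m,.030]-s["position"]), np.degrees(np.arctan2(M[1,0],M[0,0])), s["position"])
E
```

```text
[ 0.50523322 -0.23972518] [0.12902368 0.08409035 0.12904138 0.08387752] [ -65.16933957 -155.19235788  114.73615961   24.79560946]
[ 0.03090978 -0.0007549   0.19972871] 114.79191514165682 [ 0.51893516 -0.26753945  0.22971521]
```

```bash
echo '0.031 -0.0007 0 0
0 0 0.04 0
0 0 0.04 0
0 0 0.04 0
0 0 0.04 0' > mv.in && python3 -m handwheel mv.in .035 >/dev/null && echo '0 0 0.02 0
0 0 0.012 0
0 0 0.005 0
0 0 0 0
0 0 0 0' > mv.in && python3 -m handwheel mv.in && echo '0 0 0 0
0 0 0 0
0 0 0 0
0 0 0 0
0 0 0 0' > mv.in && python3 -m handwheel mv.in 0 50 && echo '0 0 0 0
0 0 0 0' > mv.in && python3 -m handwheel mv.in 0
```

```text
clock: 4.25
position: [0.5061, -0.24, 0.0336]
ee_rot: [0.001, 0.539, 0.843, 0.0]
contact_force: [-0.4, 0.1, -0.2]
width: 0.0347
gripper_force: 0.0
clock: 4.67
position: [0.5058, -0.2402, 0.0337]
ee_rot: [0.001, 0.539, 0.842, 0.0]
contact_force: [-0.6, 0.2, 4.1]
width: 0.0002
gripper_force: 1.8
clock: 4.83
position: [0.5058, -0.2402, 0.0337]
ee_rot: [0.001, 0.539, 0.842, 0.0]
contact_force: [-0.7, 0.4, 6.5]
width: 0.0001
gripper_force: 2.9
```

Shut on nothing, by the width reading. I'll look.

```bash
python3 - <<'E'
from h import *
d=grab("wrist","w3.npy"); e=grab("side","s3.npy"); f=grab("scene","c3.npy")
g=lambda i,w,h:cv2.resize(i,(w,h),interpolation=cv2.INTER_CUBIC)
o=np.hstack([g(d["img"],400,300),g(e["img"][255:330,195:295],400,300)]); o=np.vstack([o,np.hstack([g(f["img"][240:315,285:385],400,300),g(d["img"][150:330,160:400],400,300)])])
cv2.imwrite("pics/w3.png",o[...,::-1])
E
```

```text
(no output)
```

View pics/w3.png

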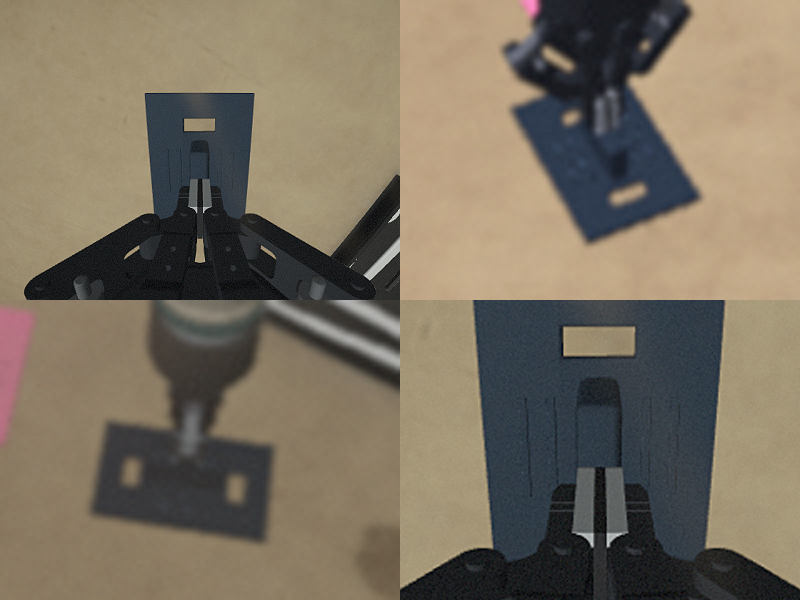

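The pads are shut above the rib, not astride it. I'll check the heights by projection.

```bash
python3 - <<'E'
from h import *
d=load("w3.npy"); H=np.linalg.inv(d["hand_eye"]); d["T"]=d["hand_eye"]
z0=.0337
print("tip (row 250)",[ (z,proj(d,[(.011,0,z)])[0].round(0).tolist()) for z in(-.005,0,.005,.01,.022)])
print("rib end edge, top (row~213?)",[(h,proj(d,[(.028,-.007,z0-h),(.028,.007,z0-h)]).round(0).tolist()) for h in (.005,.02,.035)])
print("plate far edge row 130",proj(d,[(.065,-.042,z0-.005),(.065,.042,z0-.005),(.065,.042,z0-.03)]).round(0).tolist())
print(readout.get_state()["contact_force"],readout.get_state()["width"])
E
```

```text
tip (row 250) [(-0.005, [280.0, 249.0]), (0, [280.0, 244.0]), (0.005, [280.0, 240.0]), (0.01, [280.0, 236.0]), (0.022, [280.0, 228.0])]
rib end edge, top (row~213?) [(0.005, [[268.0, 196.0], [292.0, 196.0]]), (0.02, [[267.0, 204.0], [293.0, 204.0]]), (0.035, [[266.0, 214.0], [294.0, 214.0]])]
plate far edge row 130 [[203.0, 131.0], [357.0, 131.0], [369.0, 137.0]]
[-1.19338425  1.66912011  6.34391885] 0.00010918814545792377
```

The pads' ends sit about at TCP height, so they closed on top of the rib (6 N upward). I'll open and feel downward with guarded steps.

```bash
echo '0 0 -0.003 0
0 0 0 0
0 0 0 0
0 0 0 0' > mv.in && python3 -m handwheel mv.in .035 && echo '0 0 0.005 0
0 0 0.003 0
0 0 0 0' > mv.in && python3 -m handwheel mv.in 
python3 - <<'E'
from h import *
d=grab("wrist","w4.npy")
cv2.imwrite("pics/w4.png",cv2.resize(d["img"][150:330,160:400,::-1],(800,600),interpolation=cv2.INTER_CUBIC))
E
```

```text
clock: 5.32
position: [0.5052, -0.2399, 0.0356]
ee_rot: [-0.0, 0.539, 0.842, 0.0]
contact_force: [-0.1, 0.1, 0.6]
width: 0.0349
gripper_force: 0.0
clock: 5.57
position: [0.5047, -0.2395, 0.0268]
ee_rot: [-0.001, 0.539, 0.843, 0.0]
contact_force: [0.3, -0.2, -0.3]
width: 0.0351
gripper_force: 0.0
```

View pics/w4.png

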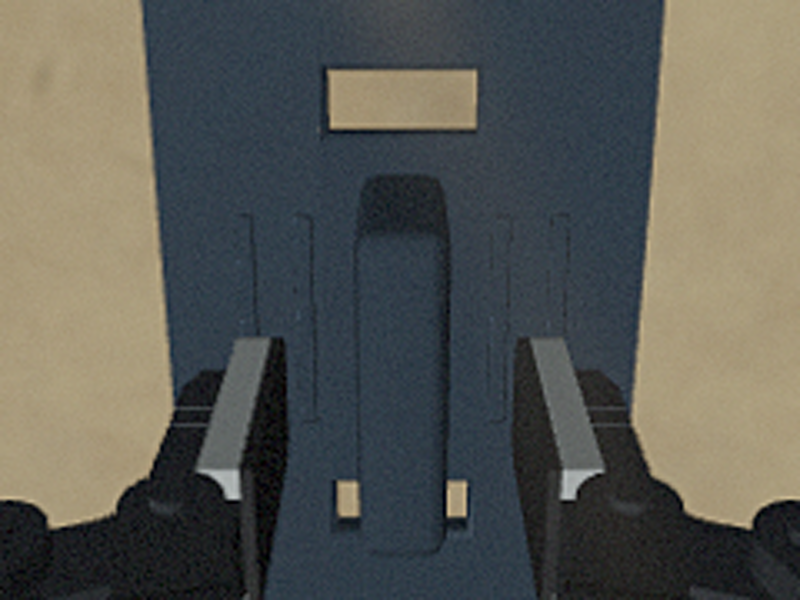

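Pads are astride the rib line, still high. Descending in guarded steps.

```bash
echo '0 0 0.004 0
0 0 0.003 0
0 0 0 0' > mv.in && python3 -m handwheel mv.in | grep -E "pos|cont"; echo '0 0 0.003 0
0 0 0.002 0
0 0 0 0' > mv.in && python3 -m handwheel mv.in| grep -E "pos|cont";  echo '0 0 0 0
0 0 0 0
0 0 0 0
0 0 0 0
0 0 0 0' > mv.in && python3 -m handwheel mv.in 0 50
```

```text
position: [0.5049, -0.2397, 0.0201]
contact_force: [-0.1, -0.2, 0.1]
position: [0.5051, -0.2398, 0.0154]
contact_force: [-0.2, -0.3, 0.0]
clock: 6.53
position: [0.5056, -0.2401, 0.0161]
ee_rot: [0.0, 0.539, 0.842, 0.0]
contact_force: [0.1, -0.6, 0.8]
width: 0.0126
gripper_force: 51.7
```

Gripped (12.6 mm). I'll re-grip 6 mm lower for a fuller hold, harder, then lift.

```bash
echo '0 0 0 0
0 0 0 0
0 0 0 0
0 0 0.004 0
0 0 0.002 0' > mv.in && python3 -m handwheel mv.in .03 | grep -E "pos|cont|width"; echo '0 0 0 0
0 0 0 0
0 0 0 0
0 0 0 0
0 0 0 0' > mv.in && python3 -m handwheel mv.in 0 100;echo '0 0 -0.02 0
0 0 -0.04 0
0 0 -0.04 0
0 0 -0.03 0
0 0 0 0' > mv.in && python3 -m handwheel mv.in
```

```text
position: [0.5053, -0.2399, 0.0095]
contact_force: [-0.2, 0.2, -0.6]
width: 0.03
clock: 7.37
position: [0.5053, -0.2399, 0.0097]
ee_rot: [-0.0, 0.539, 0.842, 0.0]
contact_force: [0.3, -0.3, -2.1]
width: 0.0121
gripper_force: 97.5
clock: 7.78
position: [0.5093, -0.2424, 0.1467]
ee_rot: [0.007, 0.539, 0.843, 0.0]
contact_force: [1.2, -1.2, -1.7]
width: 0.0123
gripper_force: 97.7
```

```bash
echo '0.0368 0.01305 0 0
0.0368 0.01305 0 0
0.0368 0.01305 0 0
0.0368 0.01305 0 0
0.0368 0.01305 0 0' > mv.in && python3 -m handwheel mv.in >/dev/null && echo '0.0368 0.01305 0 0
0.0368 0.01305 0 0
0.0368 0.01305 0 0
0.0368 0.01305 0 0
0.0368 0.01305 0 0' > mv.in && python3 -m handwheel mv.in >/dev/null && echo '0 0 0 0.09
0 0 0 0.083
0 0 0 0
0 0 0 0
0 0 0 0' > mv.in && python3 -m handwheel mv.in
cat > where.py <<'E'
from h import *
s=readout.get_state(); q=s["ee_rot"]; M=R.from_quat([*q[1:],q[0]]).as_matrix()
print(M.T@(np.r_[.4697,.1491,.066]-s["position"]), "yaw",np.arctan2(M[1,1],M[0,1]), "z",s["position"][2],"F",s["contact_force"],s["width"],s["clock"])
E
python3 where.py
python3 - <<'E'
from h import *
d=grab("wrist","w5.npy"); e=grab("side","s5.npy"); f=grab("scene","c5.npy")
g=lambda i,w,h:cv2.resize(i,(w,h),interpolation=cv2.INTER_CUBIC)
o=np.hstack([g(d["img"],400,300),g(e["img"][135:225,185:305],400,300)]); o=np.vstack([o,np.hstack([g(f["img"][180:270,165:285],400,300),g(d["img"][90:330,120:440],400,300)])])
cv2.imwrite("pics/w5.png",o[...,::-1])
E
```

```text
clock: 9.03
position: [0.4692, 0.1484, 0.1395]
ee_rot: [-0.0, 0.609, 0.793, -0.0]
contact_force: [-0.8, -0.8, -0.5]
width: 0.0125
gripper_force: 97.8
[0.00049916 0.00073403 0.07347352] yaw 0.2610848099817689 z 0.13947402035503514 F [-0.80321365 -0.77195368 -0.48247748] 0.012459381708434152 9.0333
```

View pics/w5.png

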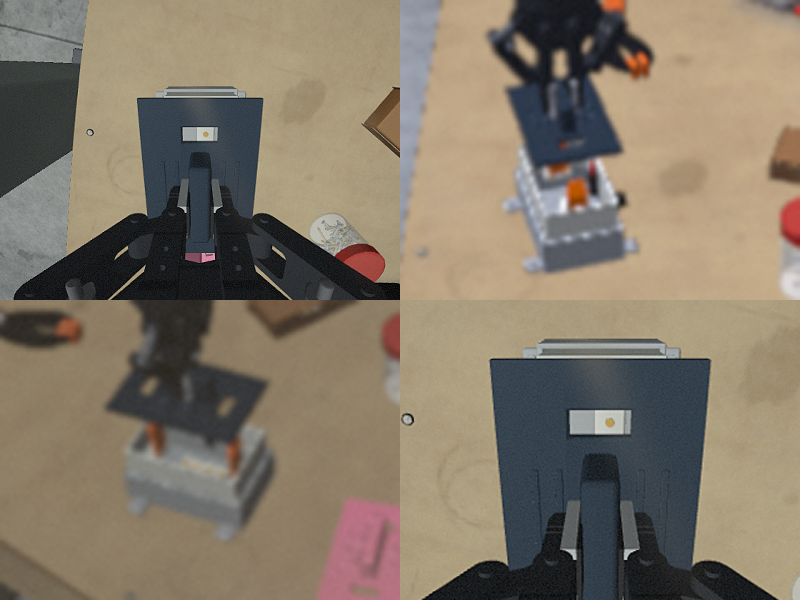

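The cover is square in the hand, above the box and in line with both hooks. Small correction, then down to just above the tips.

```bash
echo '0.0005 0.0007 0 0.0025
0 0 0.01 0
0 0 0.01 0
0 0 0.01 0
0 0 0 0' > mv.in && python3 -m handwheel mv.in>/dev/null; python3 where.py; echo '0 0 0.0015 0
0 0 0.0015 0
0 0 0.0015 0
0 0 0.0015 0
0 0 0.0015 0' > mv.in && python3 -m handwheel mv.in >/dev/null; python3 where.py;  echo '0 0 0.001 0
0 0 0.001 0
0 0 0.001 0
0 0 0.001 0
0 0 0.001 0' > mv.in && python3 -m handwheel mv.in >/dev/null; python3 where.py
```

```text
[-0.00043396  0.00203982  0.04114066] yaw 0.2573892853238609 z 0.10715155840330837 F [ 0.1854631  -0.4252475  -2.52678804] 0.012295385748549202 9.6
[-0.00031906 -0.00064852  0.03653941] yaw 0.2575615310470483 z 0.10253986881665456 F [-0.09626064  0.14134246 -1.02698019] 0.012095556464243686 10.0167
[-0.00029527 -0.00040596  0.0313549 ] yaw 0.257473655889502 z 0.09735497340737209 F [ 0.16469584 -0.96581929 -1.61531427] 0.011935194699386826 10.4333
```

```bash
echo '0.0001 -0.0002 0.0008 0
0 0 0.0008 0
0 0 0.0008 0
0 0 0.0008 0
0 0 0.0008 0' > mv.in && python3 -m handwheel mv.in >/dev/null; python3 where.py; echo '0 0 0.0008 0
0 0 0.0008 0
0 0 0.0008 0
0 0 0.0008 0
0 0 0.0008 0' > mv.in && python3 -m handwheel mv.in >/dev/null; python3 where.py
```

```text
[-0.00041235 -0.00018548  0.02731535] yaw 0.2574598932097448 z 0.09331538669160323 F [-0.16525393 -0.27690477 -1.07363011] 0.012266054577969948 10.85
[-0.0003661  -0.00036069  0.02346154] yaw 0.2574371548125017 z 0.08946168890405998 F [-0.00874676 -0.65792063  0.12933345] 0.011890120135828568 11.2667
```

```bash
echo '0 0 0.0008 0
0 0 0.0008 0
0 0 0.0008 0
0 0 0.0008 0
0 0 0.0008 0' > mv.in && python3 -m handwheel mv.in >/dev/null; python3 where.py
```

```text
[-0.00034372 -0.00086848  0.02008771] yaw 0.2574942817145025 z 0.08608904745355897 F [-0.26299763 -1.11274785  7.29055682] 0.012243408666015731 11.6833
```

First touch was near TCP z 0.089. Continuing gently.

```bash
for i in 1; do echo '0 0 0.0007 0
0 0 0.0007 0
0 0 0.0007 0' > mv.in && python3 -m handwheel mv.in >/dev/null; python3 where.py; done
```

```text
[-0.00033471 -0.00104376  0.01807765] yaw 0.25749954259295993 z 0.08407983155187368 F [-1.1387038  -0.50780942  1.55186725] 0.012312922544402667 11.9333
```

```bash
echo '0 0 0.0007 0
0 0 0.0007 0
0 0 0.0007 0' > mv.in && python3 -m handwheel mv.in >/dev/null; python3 where.py
```

```text
[-4.09233836e-04 -6.88142865e-05  1.50748835e-02] yaw 0.25751012956111147 z 0.0810748912330333 F [-0.38200928 -0.03586184  3.3377457 ] 0.01190053335667855 12.1833
```

```bash
echo '0 0 0.0007 0
0 0 0.0007 0
0 0 0.0007 0' > mv.in && python3 -m handwheel mv.in >/dev/null; python3 where.py
```

```text
[-0.00057304  0.00039345  0.01248682] yaw 0.25729526682520065 z 0.0784875801979653 F [-0.18048091  0.18796308  0.07206903] 0.012128011305559355 12.4333
```

```bash
echo '0 0 0.0006 0
0 0 0.0006 0
0 0 0.0006 0' > mv.in && python3 -m handwheel mv.in >/dev/null; python3 where.py
```

```text
[-0.00055561  0.00024074  0.01182185] yaw 0.2574744457859032 z 0.07782222106618805 F [-3.42205942 -0.54587203 11.37771135] 0.012155119614613146 12.6833
```

```bash
echo '0 0 0.0006 0
0 0 0.0006 0' > mv.in && python3 -m handwheel mv.in >/dev/null; python3 where.py
```

```text
[-0.00056365  0.00019891  0.01179887] yaw 0.25756843988032696 z 0.07779906576869948 F [-5.58256292 -0.89382394 20.18329285] 0.01196246241101393 12.85
```

Steep rise with no movement at TCP z 0.0778, so the cover is on its seat (underside about 0.068, against 0.066 from the pictures). I'll relax, let go, rise and look.

```bash
echo '0 0 -0.0007 0
0 0 0 0' > mv.in && python3 -m handwheel mv.in >/dev/null; python3 where.py; echo '0 0 0 0
0 0 0 0
0 0 0 0
0 0 0 0' > mv.in && python3 -m handwheel mv.in .035 >/dev/null; python3 where.py;  echo '0 0 -0.02 0
0 0 -0.03 0
0 0 -0.03 0
-0.03 0 -0.02 0
0 0 0 0' > mv.in && python3 -m handwheel mv.in >/dev/null; echo '-0.01 0 -0.02 0
0 0 0 0' > mv.in && python3 -m handwheel mv.in >/dev/null; python3 where.py
python3 - <<'E'
from h import *
d=grab("wrist","w6.npy"); e=grab("side","s6.npy"); f=grab("scene","c6.npy")
g=lambda i,w,h:cv2.resize(i,(w,h),interpolation=cv2.INTER_CUBIC)
o=np.vstack([g(e["img"][160:220,195:275],400,300),g(f["img"][190:250,184:264],400,300)])
o=np.hstack([g(d["img"][60:240,225:345],400,600),o])
cv2.imwrite("pics/w6.png",o[...,::-1])
E
```

```text
[-0.00054351  0.00019261  0.01184527] yaw 0.2575749471430138 z 0.07784540013442542 F [-2.83070774 -0.14839107  8.9904045 ] 0.012234962821566718 13.0167
[-0.00043317 -0.00019384  0.01059713] yaw 0.25750443154185837 z 0.07659715346458575 F [-0.64588605  0.16236075  1.13870922] 0.03488408189347954 13.35
[ 0.04129267 -0.00273851  0.13296465] yaw 0.25607482149720834 z 0.19904462190516461 F [ 0.10549058  0.30704293 -0.50171035] 0.035054788171739897 13.9333
```

View pics/w6.png

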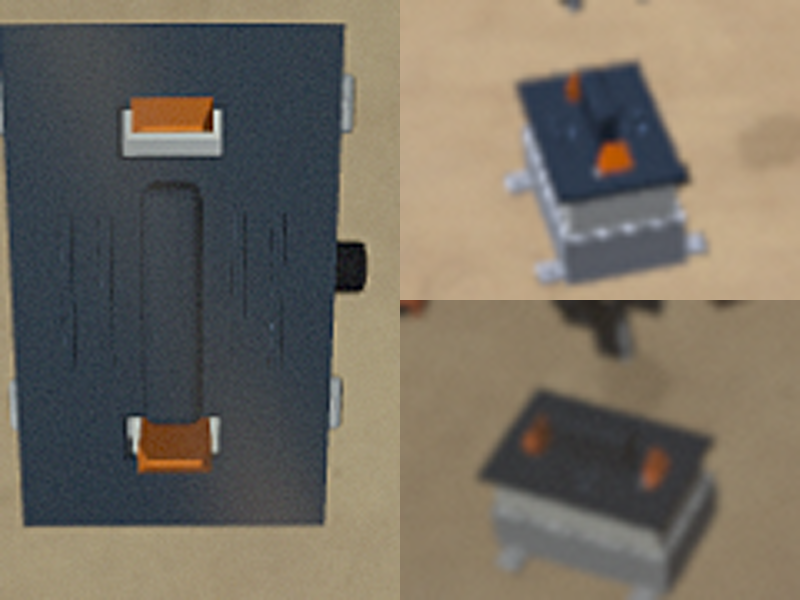

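The picture shows both orange heads through the windows and overhanging the plate's outer edges at (172,110) and (175,460). The cover lies flat on the collar, and the other things are untouched. Handing in.

```bash
python3 -c "
from rig import ticket; print(ticket.sign_off())"
```

```text
the job is handed in; nothing more can be done
None
```

The cover is on the box: both hooks came up through its windows and overhang it, it was felt down onto its seat with a push of about 20 N, and the job was handed in at about 14 s, with no verdict returned.

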